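# Put the palm gouge away in the chest's sprung tray

### The job

Press the round plunger on top of the tool chest so that its sprung tray pops out, lay the short palm gouge flat inside the tray, and then push the tray gently home until the latch clicks and it stays shut. Never lean hard on the chest, tray or plunger (no more than about 25 N), and leave the carving, the mallet and the pot where they are.

Things in the scene. Friction and masses are not known exactly. Their poses are not given: they have to be found in the camera images.
- chest: Dark hardwood tool chest with brass corners, fixed to the bench: 150 mm deep (x), 220 mm wide (y), 75 mm high. Origin: centre of its underside; its -x axis points out of its front, roughly at the robot, z up; yaw within 0.3 rad. The tray fills the opening in its front, centred 22.5 mm towards its -y; the plunger is on top, near the front, on the +y side. The top board begins 63 mm above the bench.
- tray (a joint): Travel of the tray out of the chest (m): 0 shut and latched, 0.100 fully out. A spring drives it out all the way: 10 N when shut, 6 N when out. Going in, the latch adds up to about 6 N over the last 28 mm: up to about 16 N in all. It catches as the tray reaches its shut position or up to 0.5 mm deeper; a hard stop stands 1.5 mm deeper than shut. Let go too early, it springs out again.
- release (a joint): How far the plunger is pressed down (m): 0 at rest, 0.016 at its end stop. Sprung: 2 N to start it, 6 N at the stop, and up to 8 N more from latch friction while the tray is latched. The latch lets go at 4 to 7 mm. As the tray is pushed in, the plunger dips by up to 6.5 mm over the last 28 mm of tray travel and jumps back to 0 when the latch catches.
- release_top (a point): Centre of the flat top of the round steel plunger (30 mm diameter, standing 18 mm above the chest's top, so 93 mm above the bench at rest). Moves with the plunger.
- tray_floor (a point): On the tray's inner floor (17 mm above the bench), mid-width; moves with the tray; axes as the chest's. Inside, the tray runs in x from -42 to +82 mm of this point (fully out, only -42 to +52 mm is clear of the chest), is 142 mm wide in y, 30 mm deep; walls 4 to 5 mm.
- tray_lip (a point): Middle of the outer face of the tray's plywood front wall, 29 mm above the bench; axes as the chest's; moves with the tray. Ahead of it (-x) the wooden false front sits on two side rods: 160 x 50 x 10 mm (y, z, x), top edge 61 mm above the bench. Its outer face, on which the tray is pushed in, stands 10 to 50 mm ahead of this point: set differently each time, not measured, found by touch or sight.
- gouge: The short palm gouge, a hand carving tool lying on the bench: pale wooden handle 60 x 26 x 22 mm (length, width, height) with a brass ferrule and a steel blade, 110 mm long in all, about 0.09 kg. Origin: under the middle of the handle, on its underside; the x axis runs along the tool to the blade tip (handle from -30 to +30 mm, tip at +80 mm), z up.
- carving: Half-finished wooden carving lying on the bench, 120 x 46 x 49 mm, pale wood; leave it alone. Origin: centre of its underside. It and the gouge lie on opposite sides of the chest, either way round.
- mallet: Turned wooden carver's mallet standing on its head, 84 mm across, 210 mm tall; leave it alone. Origin: centre of its underside.
- pot: Terracotta pot, 90 mm across, 100 mm high; leave it alone. Origin: centre of its underside.
Mind the look-alikes: they are no part of the job. What is shaped like the gouge but orange or turquoise is not meant.

How it is judged:
By the outcome, as a careful person would: the job done as asked, in the order asked, and still so for the second after the job is handed in, with the robot touching nothing.
It also fails if it takes over 67 s, if anything falls off the work surface, if the arm or the gripper's body presses on something with over 40 N, if the wrist force passes 120 N, or if a joint passes its speed limit or range.

### The arm

A 7-joint arm with a two-finger parallel gripper is mounted at the origin on the work surface. World frame = base frame: x ahead of the robot, y to its left, z up, the work surface at z = 0. Lengths are in m, angles in rad, forces in N, time in s.
With the tool pointing down it reaches from about 0.4 to 0.925 m from the base axis. Payload 4.1 kg.
Tool frame: the origin (TCP) lies midway between the tips of the shut fingers; the grasp point (between the pads) lies 19 mm behind it; z points along the fingers, x is the direction in which the jaws open and shut, and the axes are right-handed (so a half turn about z gives the same grasp; the last joint's range is limited). The gripper opens to 85 mm and grips with 20 to 120 N. Pads are 22 mm wide; open, the fingers measure 114 mm over their backs; the gripper's body (76 mm by 85 mm) begins 54 mm behind the grasp point. The pads swing forward as they close: fully open they stand 13 mm farther back than shut.
Start: joints at [1.204, 0.398, 0.045, 1.537, -0.019, 1.207, -0.051], TCP at [0.172, -0.627, 0.231] pointing down, gripper open.
Joint ranges: [-2.82, 2.82], [-0.49, 2.23], [-1.37, 1.46], [0, 2.46], [-1.36, 4.5], [0.23, 2], [-2.94, 2.94]. Speed limits (rad/s): [2.57, 2.57, 3.14, 3.14, 3.14, 3.14, 3.14].

### API

Orientations are given as [roll, pitch, yaw] about the fixed x, y, z axes, in that order (R = Rz(yaw) Ry(pitch) Rx(roll)).
In Python, from rig import ctrl gives the robot as it stands.
- The arm moves only by the tool send_rows, never from a script. Its argument "deltas" is a list of rows, each an object with "offset": the shift along the tool's x, y, z in units of 25 mm (1.0 is 25 mm), a list of three; "angular": the turn, a rotation vector about the tool's x, y, z in units of 8 degrees (1.0 is 8 degrees), a list of three; "hand": the finger opening in mm, from 0 to 85.4. In form: [{"offset": [x, y, z], "angular": [rx, ry, rz], "hand": hand}, ...]. A call has 1 to 12 rows; each row is the pose to reach, as a shift and turn from the pose commanded when the call began, along the tool's axes at that moment; what a row does not reach only later rows make up. A row lasts 1/10 s, in which the tool goes at most 50 mm and 8.59 degrees, less where a joint would pass 70% of its speed; a pose out of reach is approached as far as the arm can. A call with a gripper value outside its range is refused whole. The fingers move at their own pace and stop on an object; "newtons" is the grip in N (left out, the last holds). Time passes only in rows, so rows that repeat a pose let the fingers close. It gives the time, the measured TCP pose, the force and the opening at its end, in the units of the state.
- ctrl.read_state(): the state, without advancing time (a new reading comes with each control period).
- ctrl.grab_frame(name): name is "scene" or "top" or "wrist"; returns a dict with "frame" (400x640x3 uint8, red, green, blue), "range_z" (400x640 float32, m along the optical axis (not along the pixel's ray), 0 where there is no reading), "fx", "fy", "cx", "cy" (pixels), "R" (3x3) and "t" (3): a world point X has camera coordinates R X + t; the wrist camera has in their place "T_tool_cam" (4x4, takes a point from camera to tool coordinates, whose origin is the TCP and whose axes are the tool frame's). Camera axes: x right, y down, z forward; pixel columns grow to the right and rows downward; lengths in m; the calibration is good to about 2 mm. A picture is of the moment at which its call begins: read the wrist's pose just before it.
- ctrl.finish_job(): hands the job in, once; it reports no verdict.
The state is a dict: "time_s": time; "qpos": joint angles; "joint_velocities": joint speeds; "tau": joint torques, N m; "position": TCP position; "ee_rot": TCP orientation; "force": force on the tool from outside, world axes, zero at the start; "moment": the same for the moment, N m; "width": finger opening in m.
Only numpy, scipy, OpenCV 4.12 (cv2) and the standard library are available. Lean on these libraries where they do the work, as an engineer would, in place of code of your own. Each camera call takes 0.05 s, during which the arm holds its last target.

## Working session

There is one attempt and no reset: what is moved stays moved. The work goes in short steps, Python scripts to look and compute and a tool call to move; the robot and the scene stay as the last step left them, time stands still between calls to the robot, and variables do not carry over. Pictures are saved under pics/ and viewed, and the job is handed in when it is done.

Besides the shell and the picture viewer there is one more tool, called after "Emit:" as name(argument=value, ...), one argument or row to a line, values as JSON. send_rows: Moves the arm, as the interface text tells. Its arguments: {"type":"object","properties":{"deltas":{"type":"array"},"newtons":{"type":"number"}},"required":["deltas"]}

```bash
ls; mkdir -p pics; cat > h.py <<'E'
import numpy as np, cv2
from rig import ctrl
from scipy.spatial.transform import Rotation as Ro
def st():
    s=ctrl.read_state(); return s
def cloud(f,T=None):
    z=f["range_z"]; v,u=np.indices(z.shape)
    P=np.stack([(u-f["cx"])/f["fx"]*z,(v-f["cy"])/f["fy"]*z,z],-1)
    if "R" in f: W=(P-np.array(f["t"]))@np.array(f["R"])
    else:
        M=T@np.array(f["T_tool_cam"]); W=P@M[:3,:3].T+M[:3,3]
    W[z<=0]=np.nan
    return W
def Tt(s):
    T=np.eye(4); T[:3,:3]=Ro.from_euler('xyz',s["ee_rot"]).as_matrix(); T[:3,3]=s["position"]; return T
def save(n,im): cv2.imwrite('pics/'+n+'.png',np.ascontiguousarray(im[...,::-1]))
def move(target_p, s=None, yaw=None):
    "tool-frame offset (units) to world target"
    s=s or st(); T=Tt(s); return (T[:3,:3].T@(np.array(target_p)-T[:3,3])/0.025).round(3)
E
python3 - <<'E'
from h import *
s=st(); print({k:np.round(v,3).tolist() for k,v in s.items()})
for n in ["scene","top"]:
    f=ctrl.grab_frame(n); save(n+'0',f["frame"]); np.savez(n+'0.npz',**f); print(n,np.round(f["R"],3).tolist(),f["t"],f["fx"])
E
```

```text
pics
{'time_s': 0.0, 'qpos': [1.204, 0.399, 0.045, 1.538, -0.019, 1.207, -0.051], 'joint_velocities': [-0.001, 0.0, -0.001, -0.001, -0.001, 0.001, 0.001], 'tau': [0.0, -47.513, 1.365, -25.422, 0.012, 0.01, 0.0], 'position': [0.172, -0.626, 0.23], 'ee_rot': [3.141, 0.002, -1.303], 'force': [1.016, 0.423, 0.014], 'moment': [-0.034, -0.018, 0.048], 'width': 0.086}
scene [[-0.487, 0.873, 0.013], [0.676, 0.386, -0.628], [-0.553, -0.297, -0.778]] [ 0.2250465  -0.36465814  1.8302718 ] 465.68438650794246
top [[-0.012, -1.0, 0.006], [-0.992, 0.012, -0.128], [0.128, -0.007, -0.992]] [0.06986082 0.57291228 1.14788083] 428.2744413166281
```

View pics/scene0.png

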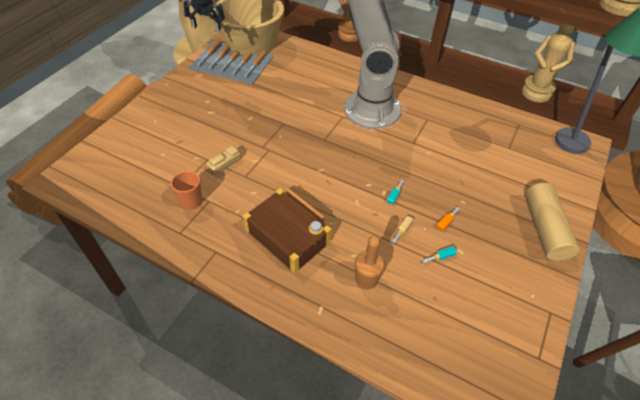

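View pics/top0.png

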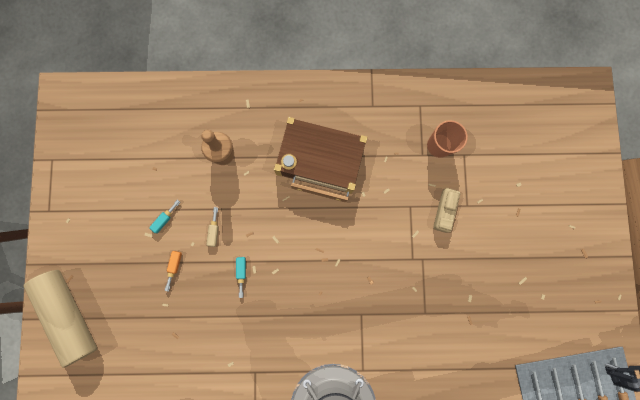

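The pale-handled gouge is at top (212,234), with its blade up at (215,212). The look-alikes are turquoise at (163,222) and (241,270), and orange at (173,264). The carving is pale too, at (448,210), but large. By the description I choose (212,234), and I'll check it in a crop while measuring.

```bash
python3 - <<'E'
from h import *
f=dict(np.load('top0.npz')); W=cloud(f); im=f["frame"]
print('bench z',np.nanmedian(W[240:250,300:330,2]))
c=[cv2.resize(im[195:255,182:252],None,fx=5.5,fy=5.5,interpolation=cv2.INTER_CUBIC),cv2.resize(im[110:210,265:375],None,fx=3.3,fy=3.3,interpolation=cv2.INTER_CUBIC)]
save('crop0',np.hstack(c) if c[0].shape[0]==c[1].shape[0] else np.hstack([c[0],c[1][:c[0].shape[0]]]))
def ray(u,v,z):
    R,t=f["R"],f["t"]; C=-R.T@t; d=R.T@np.array([(u-f["cx"])/f["fx"],(v-f["cy"])/f["fy"],1]); return C+d*(z-C[2])/d[2]
# chest top by depth
m=(W[...,2]>0.068)&(W[...,2]<0.081); m[:, :260]=0; m[:,380:]=0; m[:100]=0; m[215:]=0
n,l,sts,cen=cv2.connectedComponentsWithStats(m.astype(np.uint8)); i=1+np.argmax(sts[1:,4]); 
m=l==i
P=W[m]; print(P[:,2].mean(),sts[i])
r=cv2.minAreaRect((P[:,:2]*1000).astype(np.float32)); print('rect',r)
# plunger
mp=(W[...,2]>0.086)&(W[...,2]<0.1); mp[:,:260]=0; mp[:,380:]=0; mp[:100]=0;mp[215:]=0
print('plunger',W[mp].mean(0),mp.sum(), np.argwhere(mp).mean(0))
# gouge by depth
g=(W[...,2]>0.007)&(W[...,2]<0.035); g[:, :195]=0; g[:,225:]=0; g[:200]=0; g[252:]=0
print(g.sum()); Q=W[g]
hsv=cv2.cvtColor(im,cv2.COLOR_RGB2HSV)
for (a,b) in [(212,225),(212,235),(213,242),(215,212),(205,235)]: print(a,b,hsv[b,a],W[b,a].round(3))
E
```

```text
bench z 0.0010123141861201291
0.076184658415938 [ 274  117   93   74 4271]
rect ((684.32373046875, 24.03997802734375), (223.13815307617188, 154.89686584472656), 74.97114562988281)
plunger [0.66023858 0.11063594 0.09367447] 102 [160.57843137 288.15686275]
296
212 225 [ 20  76 224] [0.496 0.325 0.022]
212 235 [ 19  77 223] [0.468 0.326 0.02 ]
213 242 [ 20  76 222] [0.449 0.322 0.021]
215 212 [ 84   7 186] [0.533 0.319 0.015]
205 235 [ 15 103 188] [0.469 0.349 0.003]
```

View pics/crop0.png

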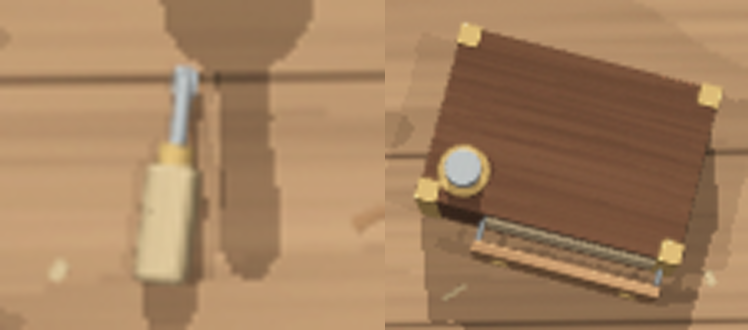

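The crop confirms it: pale handle, brass ferrule and steel blade. Next I'll measure the gouge axis and the false front.

```bash
cat >> h.py <<'E'
CH=np.array([0.684,0.024]); YAW=np.deg2rad(-15.03)
cx_=np.array([np.cos(YAW),np.sin(YAW)]); cy_=np.array([-np.sin(YAW),np.cos(YAW)])
def w2c(p): d=np.asarray(p)[...,:2]-CH; return np.stack([d@cx_,d@cy_],-1)
def c2w(x,y): return CH+x*cx_+y*cy_
E
python3 - <<'E'
from h import *
f=dict(np.load('top0.npz')); W=cloud(f); im=f["frame"]; hsv=cv2.cvtColor(im,cv2.COLOR_RGB2HSV)
C=w2c(W); z=W[...,2]
m=(z>0.05)&(z<0.068)&(C[...,0]<-0.078)&(C[...,0]>-0.15)&(abs(C[...,1]+0.0225)<0.08)
print('front',m.sum(),np.percentile(C[m][:,0],[2,10,50,90,98]).round(4),np.percentile(C[m][:,1],[2,98]).round(4),np.percentile(z[m],[5,50,95]))
mp=(z>0.086)&(z<0.1)&(abs(C[...,0])<.1)&(abs(C[...,1])<.12)
print('plunger chest',C[mp].mean(0), c2w(*C[mp].mean(0)))
def ray(u,v,z):
    R,t=f["R"],f["t"]; Cc=-R.T@t; d=R.T@np.array([(u-f["cx"])/f["fx"],(v-f["cy"])/f["fy"],1]); return Cc+d*(z-Cc[2])/d[2]
roi=np.zeros(z.shape,bool); roi[205:250,200:225]=1
h=roi&(hsv[...,2]>195)&(hsv[...,1]<95)&(hsv[...,1]>40)&(z>0.01); P=W[h]
c,sz,a=cv2.minAreaRect((P[:,:2]*1000).astype(np.float32)); print('handle',h.sum(),c,sz,a)
b=roi&(hsv[...,1]<40)&(hsv[...,0]>40); B=W[b]; print('blade',b.sum(),B.min(0),B.max(0),B[:, :2].mean(0))
hc=np.array(c)/1000; d=B[:,:2].mean(0)-hc; print('yaw hc->blade',np.arctan2(d[1],d[0]))
# objects: mallet, pot
for n,(v0,v1,u0,u1) in dict(mallet=(120,175,190,245),pot=(115,165,425,475),carv=(185,235,430,465)).items():
    w=W[v0:v1,u0:u1].reshape(-1,3); w=w[w[:,2]>0.03]; print(n,w.min(0),w.max(0))
E
```

```text
front 241 [-0.105  -0.1045 -0.1005 -0.096  -0.0948] [-0.0981  0.0531] [0.05504851 0.06160146 0.06511694]
plunger chest [-0.04541539  0.07751022] [0.66023858 0.11063594]
handle 146 (474.91400146484375, 326.95672607421875) (20.99047088623047, 64.56379699707031) 83.73604583740234
blade 30 [nan nan nan] [nan nan nan] [nan nan]
yaw hc->blade nan
mallet [0.65962224 0.26044    0.03191923] [0.74112244 0.34404467 0.21631196]
pot [ 0.67626596 -0.36763     0.03000467] [ 0.7648157  -0.27789165  0.10752934]
carv [ 0.46812591 -0.36108527  0.03000119] [ 0.59057173 -0.2916116   0.05463355]
```

```bash
python3 - <<'E'
from h import *
print(move([0.66,0.111,0.16]))
E
```

```text
[-23.264 -26.635   2.854]
```

Emit:
send_rows(
  deltas=[
    {"offset":[-12,-13.7,0],"angular":[0,0,-4],"hand":0},
    {"offset":[-12,-13.7,0],"angular":[0,0,-4],"hand":0},
    {"offset":[-12,-13.7,0],"angular":[0,0,-4],"hand":0},
    {"offset":[-12,-13.7,0],"angular":[0,0,-7.46],"hand":0},
    {"offset":[-12,-13.7,0],"angular":[0,0,-7.46],"hand":0},
    {"offset":[-12,-13.7,0],"angular":[0,0,-7.46],"hand":0},
    {"offset":[-12,-13.7,0],"angular":[0,0,-7.46],"hand":0},
    {"offset":[-12,-13.7,0],"angular":[0,0,-7.46],"hand":0},
    {"offset":[-12,-13.7,0],"angular":[0,0,-7.46],"hand":0},
    {"offset":[-23.26,-26.64,2.85],"angular":[0,0,-7.46],"hand":0},
    {"offset":[-23.26,-26.64,2.85],"angular":[0,0,-7.46],"hand":0},
    {"offset":[-23.26,-26.64,2.85],"angular":[0,0,-7.46],"hand":0},
  ],
)

```text
time_s: 1.3
position: [0.5024, -0.1264, 0.2067]
ee_rot: [3.141, -0.0, -0.262]
force: [0.4, 0.0, -0.1]
width: -0.0001
```

```bash
python3 - <<'E'
from h import *
s=st();print(s["position"],s["ee_rot"],s["width"],s["force"],s["time_s"]);print(move([0.66,0.111,0.11]))
E
```

```text
[ 0.5024456  -0.12644947  0.20666412] [ 3.14108603e+00 -1.32315311e-04 -2.61709113e-01] -7.071729918058258e-05 [ 0.36849096  0.00778907 -0.06760743] 1.3
[  3.63  -10.807   3.862]
```

Emit:
send_rows(
  deltas=[
    {"offset":[3.6,-10.8,2.4],"angular":[0,0,0],"hand":0},
    {"offset":[3.6,-10.8,2.4],"angular":[0,0,0],"hand":0},
    {"offset":[3.6,-10.8,2.4],"angular":[0,0,0],"hand":0},
    {"offset":[3.6,-10.8,2.4],"angular":[0,0,0],"hand":0},
    {"offset":[3.6,-10.8,2.4],"angular":[0,0,0],"hand":0},
    {"offset":[3.6,-10.8,2.4],"angular":[0,0,0],"hand":0},
    {"offset":[3.6,-10.8,2.4],"angular":[0,0,0],"hand":0},
    {"offset":[3.6,-10.8,2.4],"angular":[0,0,0],"hand":0},
    {"offset":[3.6,-10.8,2.4],"angular":[0,0,0],"hand":0},
  ],
)

```text
time_s: 2.2
position: [0.6583, 0.1077, 0.1467]
ee_rot: [3.14, 0.0, -0.263]
force: [0.2, -0.5, 0.2]
width: 0.0002
```

```bash
python3 - <<'E'
from h import *
s=st();f=ctrl.grab_frame("wrist");save('w1',f["frame"]);print(s["position"],s["force"],s["time_s"]);print(move([0.66,0.111,0.097]))
W=cloud(f,Tt(s)); z=W[...,2]; C=w2c(W)
m=(abs(z-.0935)<.006)&(abs(C[...,0]+.045)<.03)&(abs(C[...,1]-.0775)<.03); print(m.sum(),np.nanmean(W[m],0),np.argwhere(m).mean(0))
E
```

```text
[0.65830467 0.10767294 0.14667671] [ 0.19173478 -0.47160344  0.15214294] 2.2
[ 0.02  -0.164  2.   ]
1816 [0.66007903 0.11228798 0.09279565] [214.75495595 323.69052863]
```

View pics/w1.png

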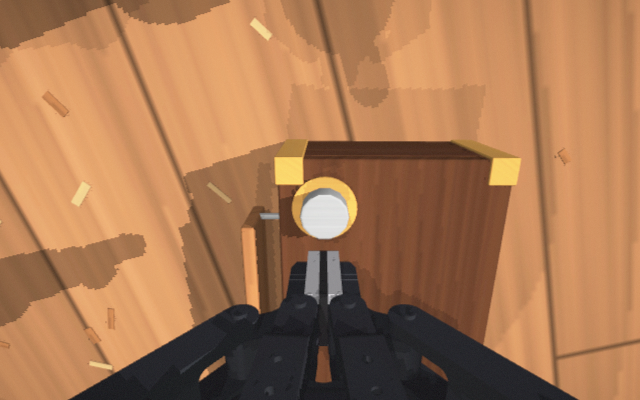

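The plunger is at wrist (324,214), just ahead of the fingertips. I'll centre on it and start pressing.

Emit:
send_rows(
  deltas=[
    {"offset":[0,-0.17,0.8],"angular":[0,0,0],"hand":0},
    {"offset":[0,-0.17,1.4],"angular":[0,0,0],"hand":0},
    {"offset":[0,-0.17,1.9],"angular":[0,0,0],"hand":0},
    {"offset":[0,-0.17,2.1],"angular":[0,0,0],"hand":0},
    {"offset":[0,-0.17,2.15],"angular":[0,0,0],"hand":0},
    {"offset":[0,-0.17,2.2],"angular":[0,0,0],"hand":0},
    {"offset":[0,-0.17,2.25],"angular":[0,0,0],"hand":0},
    {"offset":[0,-0.17,2.3],"angular":[0,0,0],"hand":0},
  ],
)

```text
time_s: 3.05
position: [0.6601, 0.1134, 0.0912]
ee_rot: [3.141, -0.001, -0.262]
force: [-3.5, -2.1, 8.5]
width: -0.0002
```

Emit:
send_rows(
  deltas=[
    {"offset":[0,0,0.05],"angular":[0,0,0],"hand":0},
    {"offset":[0,0,0.1],"angular":[0,0,0],"hand":0},
    {"offset":[0,0,0.14],"angular":[0,0,0],"hand":0},
    {"offset":[0,0,0.18],"angular":[0,0,0],"hand":0},
  ],
)

```text
time_s: 3.45
position: [0.6604, 0.1138, 0.0855]
ee_rot: [-3.141, -0.002, -0.261]
force: [-0.1, -0.0, 2.4]
width: 0.0001
```

Emit:
send_rows(
  deltas=[
    {"offset":[0,0,0.04],"angular":[0,0,0],"hand":0},
    {"offset":[0,0,0.07],"angular":[0,0,0],"hand":0},
  ],
)

```text
time_s: 3.65
position: [0.6604, 0.1138, 0.0835]
ee_rot: [-3.141, -0.001, -0.261]
force: [1.3, -0.9, 2.5]
width: -0.0003
```

The force dropped, so the latch has let go. I'll raise, go towards the gouge and take a picture.

Emit:
send_rows(
  deltas=[
    {"offset":[0,0,-1],"angular":[0,0,0],"hand":0},
    {"offset":[0,0,-3],"angular":[0,0,0],"hand":0},
    {"offset":[0,0,-5],"angular":[0,0,0],"hand":0},
    {"offset":[0,0,-6],"angular":[0,0,0],"hand":0},
  ],
)

```text
time_s: 4.05
position: [0.6613, 0.1148, 0.2378]
ee_rot: [-3.138, -0.005, -0.261]
force: [0.4, 0.6, 0.3]
width: 0.0002
```

```bash
python3 - <<'E'
from h import *
f=ctrl.grab_frame("top"); save('top1',f["frame"]); W=cloud(f);C=w2c(W);z=W[...,2]
m=(z>0.05)&(z<0.068)&(C[...,0]<-0.078)&(C[...,0]>-0.26)&(abs(C[...,1]+0.0225)<0.08)
m&=(C[...,0]<-0.17)
print('front',m.sum(),np.percentile(C[m][:,0],[2,10,50,90,98]).round(4),np.percentile(C[m][:,1],[2,98]).round(4))
s=st(); print(s["position"],s["time_s"])
# gouge grasp hover: yaw 1.46; z 0.2
print(move([0.475,0.327,0.2]), 'rot units', -np.rad2deg(1.461-s["ee_rot"][2])/8)
E
```

```text
front 115 [-0.204  -0.2034 -0.1993 -0.1951 -0.194 ] [-0.0194  0.0551]
[0.66284644 0.11525986 0.24108281] 4.1
[-9.463 -6.232  1.584] rot units -12.335287387074489
```

View pics/top1.png

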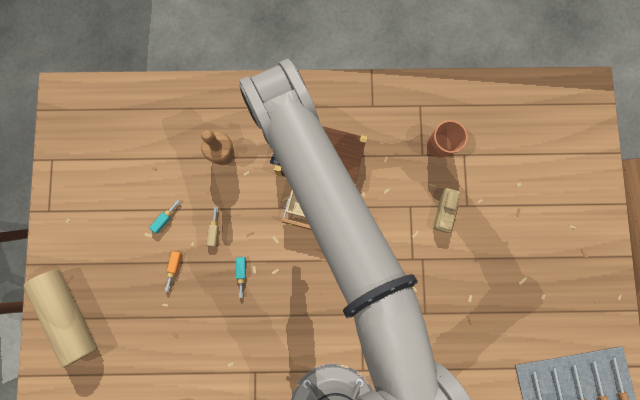

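The tray popped out: the false front is at chest x = -0.204, which is 99 mm out. Now to hover over the gouge.

Emit:
send_rows(
  deltas=[
    {"offset":[-9.4,-6.2,1.6],"angular":[0,0,-6],"hand":60},
    {"offset":[-9.4,-6.2,1.6],"angular":[0,0,-6],"hand":60},
    {"offset":[-9.4,-6.2,1.6],"angular":[0,0,-6],"hand":60},
    {"offset":[-9.4,-6.2,1.6],"angular":[0,0,-6],"hand":60},
    {"offset":[-9.4,-6.2,1.6],"angular":[0,0,-6],"hand":60},
    {"offset":[-9.4,-6.2,1.6],"angular":[0,0,-12.3],"hand":60},
    {"offset":[-9.4,-6.2,1.6],"angular":[0,0,-12.3],"hand":60},
    {"offset":[-9.4,-6.2,1.6],"angular":[0,0,-12.3],"hand":60},
    {"offset":[-9.4,-6.2,1.6],"angular":[0,0,-12.3],"hand":60},
    {"offset":[-9.4,-6.2,1.6],"angular":[0,0,-12.3],"hand":60},
    {"offset":[-9.4,-6.2,1.6],"angular":[0,0,-12.3],"hand":60},
    {"offset":[-9.4,-6.2,1.6],"angular":[0,0,-12.3],"hand":60},
  ],
)

```text
time_s: 5.3
position: [0.4722, 0.3239, 0.1922]
ee_rot: [-3.14, 0.0, 1.46]
force: [0.0, 0.3, 0.3]
width: 0.0599
```

Emit:
send_rows(
  deltas=[
    {"offset":[0,0,0],"angular":[0,0,-0.1],"hand":60},
    {"offset":[0,0,0],"angular":[0,0,0],"hand":60},
  ],
)

```text
time_s: 5.5
position: [0.4725, 0.3239, 0.1926]
ee_rot: [-3.141, 0.0, 1.454]
force: [-0.5, -0.8, -0.2]
width: 0.0606
```

```bash
python3 - <<'E'
from h import *
s=st(); f=ctrl.grab_frame("wrist"); save('w2',f["frame"]); np.savez('w2.npz',**f); 
print(s["position"],s["ee_rot"],s["time_s"],s["force"])
W=cloud(f,Tt(s)); z=W[...,2]; im=f["frame"]; hsv=cv2.cvtColor(im,cv2.COLOR_RGB2HSV)
near=(abs(W[...,0]-.49)<.08)&(abs(W[...,1]-.327)<.04)
h=near&(z>0.008)&(z<0.03)
print(h.sum())
H=h&(hsv[...,1]<110)&(hsv[...,1]>40)&(z>.014)
for nm,m in (('all',h),('handle',H)):
    P=W[m]; print(nm,m.sum(),cv2.minAreaRect((P[:,:2]*1000).astype(np.float32)),P[:,2].max(), np.argwhere(m).mean(0))
# tray front/floor
E
```

```text
[0.47245091 0.32387635 0.1925916 ] [-3.14053976e+00  3.72092118e-04  1.45436760e+00] 5.5 [-0.47169451 -0.83496902 -0.24032427]
2275
all 2275 ((491.0139465332031, 324.04443359375), (25.55887222290039, 110.58818054199219), 84.02404022216797) 0.024416957289148278 [178.77362637 326.54373626]
handle 565 ((472.1643981933594, 326.2699279785156), (16.23356819152832, 71.72817993164062), 82.85311889648438) 0.023843524131726967 [174.28141593 325.14513274]
```

View pics/w2.png

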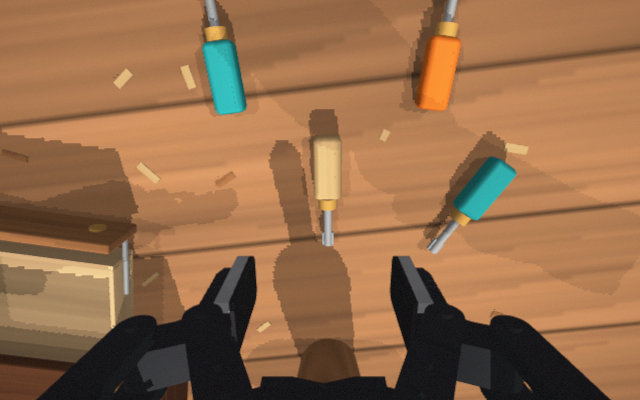

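The wrist view shows the pale gouge, handle at (327,170) and tip at (328,243). The orange and turquoise tools are well clear of the fingers. I'll go down onto the handle centre at (0.466, 0.3265).

```bash
python3 - <<'E'
from h import *
print(move([0.466,0.3265,0.003]))
E
```

```text
[ 0.074 -0.267  7.592]
```

Emit:
send_rows(
  deltas=[
    {"offset":[0.07,-0.27,2],"angular":[0,0,-0.08],"hand":60},
    {"offset":[0.07,-0.27,4],"angular":[0,0,-0.08],"hand":60},
    {"offset":[0.07,-0.27,5.5],"angular":[0,0,-0.08],"hand":60},
    {"offset":[0.07,-0.27,6.5],"angular":[0,0,-0.08],"hand":60},
    {"offset":[0.07,-0.27,7.2],"angular":[0,0,-0.08],"hand":60},
    {"offset":[0.07,-0.27,7.6],"angular":[0,0,-0.08],"hand":60},
    {"offset":[0.07,-0.27,7.6],"angular":[0,0,-0.08],"hand":60},
  ],
)

```text
time_s: 6.25
position: [0.466, 0.3264, 0.0026]
ee_rot: [-3.141, 0.001, 1.467]
force: [-0.6, 0.2, -0.3]
width: 0.0599
```

Emit:
send_rows(
  deltas=[
    {"offset":[0,0,0],"angular":[0,0,0],"hand":40},
    {"offset":[0,0,0],"angular":[0,0,0],"hand":30},
    {"offset":[0,0,0],"angular":[0,0,0],"hand":15},
    {"offset":[0,0,0],"angular":[0,0,0],"hand":15},
    {"offset":[0,0,0],"angular":[0,0,0],"hand":15},
    {"offset":[0,0,0],"angular":[0,0,0],"hand":15},
  ],
  newtons=40,
)

```text
time_s: 6.85
position: [0.4673, 0.3275, 0.0048]
ee_rot: [3.139, -0.002, 1.467]
force: [-0.8, -0.1, 6.7]
width: 0.0251
```

Emit:
send_rows(
  deltas=[
    {"offset":[0,0,-0.3],"angular":[0,0,0],"hand":15},
    {"offset":[0,0,-1],"angular":[0,0,0],"hand":15},
    {"offset":[0,0,-2.5],"angular":[0,0,0],"hand":15},
    {"offset":[0,0,-4],"angular":[0,0,0],"hand":15},
    {"offset":[0,0,-5.6],"angular":[0,0,0],"hand":15},
    {"offset":[0,0,-5.6],"angular":[0,0,0],"hand":15},
  ],
)

```text
time_s: 7.45
position: [0.4687, 0.3299, 0.1498]
ee_rot: [3.133, -0.007, 1.467]
force: [0.7, 0.3, -0.8]
width: 0.0251
```

```bash
python3 - <<'E'
from h import *
s=st(); f=ctrl.grab_frame("wrist"); save('w3',f["frame"]); 
print(s["position"],s["ee_rot"],s["time_s"],s["force"],s["width"])
f=ctrl.grab_frame("top"); W=cloud(f);C=w2c(W);z=W[...,2]; save('top2',f["frame"])
m=(z>0.05)&(z<0.068)&(C[...,0]<-0.17)&(C[...,0]>-0.26)&(abs(C[...,1]+0.0225)<0.1)
print('front',m.sum(),np.percentile(C[m][:,0],[2,98]).round(4),np.percentile(C[m][:,1],[2,98]).round(4))
# tray interior: floor
m=(abs(z-.017)<.006)&(C[...,0]<-0.078)&(C[...,0]>-0.19)&(abs(C[...,1]+0.0225)<0.08)
print('floor',m.sum(),np.percentile(C[m][:,0],[2,50,98]).round(4),np.percentile(C[m][:,1],[2,98]).round(4),np.median(z[m]))
E
```

```text
[0.46866695 0.32990289 0.14983394] [ 3.13316394 -0.00722838  1.46743425] 7.45 [ 0.71377392  0.28728999 -0.78736782] 0.025124058605076254
front 248 [-0.2041 -0.1713] [-0.0985  0.0534]
floor 1581 [-0.1661 -0.1235 -0.0799] [-0.0912  0.0455] 0.018054827348699357
```

View pics/w3.png

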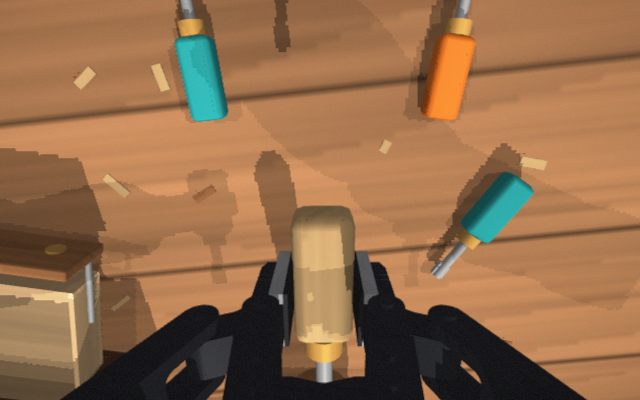

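View pics/top2.png

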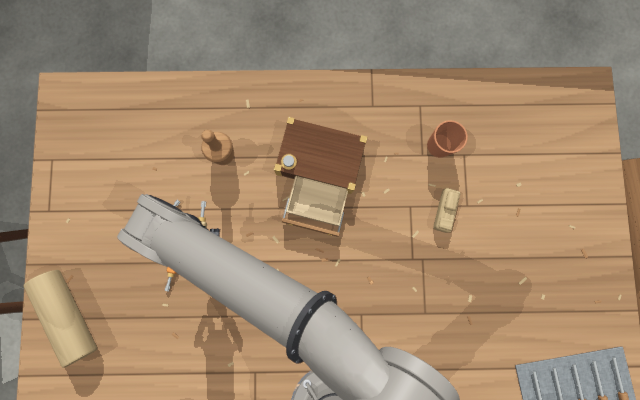

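It's gripped well: the handle is at (323,275) between the pads. The tray is open and its floor measures as the description says. I'll carry the gouge over and turn it -99° so that the tip points to chest -y.

```bash
python3 - <<'E'
from h import *
t=c2w(-0.122,0.0025); print(t); s=st(); print(move([*t,0.13]), np.rad2deg(s["ee_rot"][2]-YAW)/8)
E
```

```text
[0.56682191 0.0580521 ]
[-10.274   5.097   0.597] 12.385876825056135
```

Emit:
send_rows(
  deltas=[
    {"offset":[-10.27,5.1,0],"angular":[0,0,6],"hand":15},
    {"offset":[-10.27,5.1,0],"angular":[0,0,6],"hand":15},
    {"offset":[-10.27,5.1,0],"angular":[0,0,6],"hand":15},
    {"offset":[-10.27,5.1,0],"angular":[0,0,6],"hand":15},
    {"offset":[-10.27,5.1,0],"angular":[0,0,6],"hand":15},
    {"offset":[-10.27,5.1,0],"angular":[0,0,12.4],"hand":15},
    {"offset":[-10.27,5.1,0],"angular":[0,0,12.4],"hand":15},
    {"offset":[-10.27,5.1,0],"angular":[0,0,12.4],"hand":15},
    {"offset":[-10.27,5.1,0],"angular":[0,0,12.4],"hand":15},
    {"offset":[-10.27,5.1,0.4],"angular":[0,0,12.4],"hand":15},
    {"offset":[-10.27,5.1,0.6],"angular":[0,0,12.4],"hand":15},
    {"offset":[-10.27,5.1,0.6],"angular":[0,0,12.4],"hand":15},
  ],
)

```text
time_s: 8.75
position: [0.5643, 0.0574, 0.1258]
ee_rot: [3.139, 0.005, -0.268]
force: [0.2, -0.3, -0.4]
width: 0.025
```

Emit:
send_rows(
  deltas=[
    {"offset":[0,0,0],"angular":[0,0,0.12],"hand":15},
    {"offset":[0,0,0],"angular":[0,0,0.12],"hand":15},
  ],
)

```text
time_s: 8.95
position: [0.5657, 0.0579, 0.1274]
ee_rot: [3.141, 0.002, -0.279]
force: [0.6, 0.2, -0.6]
width: 0.0252
```

```bash
python3 - <<'E'
from h import *
s=st(); f=ctrl.grab_frame("wrist"); save('w4',f["frame"]); 
print(s["position"],s["ee_rot"],s["time_s"],s["force"],s["width"],w2c(s["position"]))
W=cloud(f,Tt(s));C=w2c(W);z=W[...,2]
m=(z>0.05)&(z<0.07)&(C[...,0]<-0.185)&(C[...,0]>-0.23)
print('front',m.sum(),np.percentile(C[m],[2,98],axis=0).round(4))
m=(abs(z-.047)<.006)&(C[...,0]<-0.08)&(C[...,0]>-0.19)&(abs(C[...,1]+.0225)<.09)
print('walltop',m.sum(),np.percentile(C[m],[1,99],axis=0).round(4))
m=(abs(z-.017)<.005)&(C[...,0]<-0.08)&(C[...,0]>-0.19)&(abs(C[...,1]+.0225)<.076)
print('floor',m.sum(),np.percentile(C[m],[1,99],axis=0).round(4))
print(move([*c2w(-.122,.0025),0.05],s), np.rad2deg(s["ee_rot"][2]-YAW)/8)
E
```

```text
[0.56570509 0.05788719 0.12735777] [ 3.14063470e+00  1.76480838e-03 -2.79353451e-01] 8.95 [ 0.60068244  0.16958305 -0.58100476] 0.025218223201015466 [-0.12303585  0.00205111]
front 3647 [[-0.2049 -0.0658]
 [-0.1954  0.0564]]
walltop 2514 [[-0.1763 -0.094 ]
 [-0.0822  0.0527]]
floor 11205 [[-0.1714 -0.0502]
 [-0.0807  0.0523]]
[ 0.047 -0.022  3.094] -0.12197171409576983
```

View pics/w4.png

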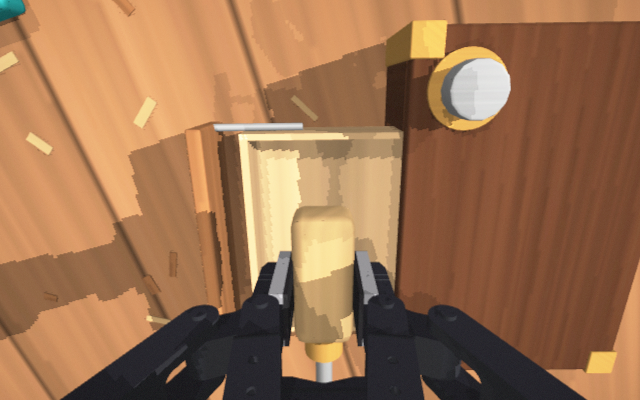

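The gouge is over the open tray, parallel to its walls. The inner walls are at columns 250 and 400, and the fingers fit between them. Lowering.

Emit:
send_rows(
  deltas=[
    {"offset":[0,0,1],"angular":[0,0,-0.1],"hand":15},
    {"offset":[0,0,2],"angular":[0,0,-0.1],"hand":15},
    {"offset":[0,0,3],"angular":[0,0,-0.1],"hand":15},
    {"offset":[0,0,3.5],"angular":[0,0,-0.1],"hand":15},
    {"offset":[0,0,3.8],"angular":[0,0,-0.1],"hand":15},
    {"offset":[0,0,4.0],"angular":[0,0,-0.1],"hand":15},
    {"offset":[0,0,4.05],"angular":[0,0,-0.1],"hand":15},
    {"offset":[0,0,4.05],"angular":[0,0,-0.1],"hand":15},
  ],
)

```text
time_s: 9.8
position: [0.5672, 0.0581, 0.0276]
ee_rot: [-3.141, -0.001, -0.267]
force: [0.3, -0.1, -0.0]
width: 0.0249
```

Emit:
send_rows(
  deltas=[
    {"offset":[0,0,0.05],"angular":[0,0,0],"hand":15},
    {"offset":[0,0,0.1],"angular":[0,0,0],"hand":15},
  ],
)

```text
time_s: 10.0
position: [0.5671, 0.058, 0.0251]
ee_rot: [-3.141, -0.001, -0.267]
force: [0.7, 0.8, -0.7]
width: 0.025
```

Emit:
send_rows(
  deltas=[
    {"offset":[0,0,0.04],"angular":[0,0,0],"hand":15},
    {"offset":[0,0,0.08],"angular":[0,0,0],"hand":15},
    {"offset":[0,0,0.1],"angular":[0,0,0],"hand":15},
  ],
)

```text
time_s: 10.3
position: [0.5662, 0.0582, 0.022]
ee_rot: [3.141, 0.001, -0.267]
force: [-2.1, 0.7, 0.9]
width: 0.0253
```

Emit:
send_rows(
  deltas=[
    {"offset":[0,0,0],"angular":[0,0,0],"hand":28},
    {"offset":[0,0,0],"angular":[0,0,0],"hand":32},
    {"offset":[0,0,0],"angular":[0,0,0],"hand":40},
    {"offset":[0,0,0],"angular":[0,0,0],"hand":42},
    {"offset":[0,0,0],"angular":[0,0,0],"hand":42},
  ],
)

```text
time_s: 10.8
position: [0.5584, 0.0604, 0.0202]
ee_rot: [3.137, 0.015, -0.265]
force: [-17.1, 4.3, 5.6]
width: 0.0419
```

Emit:
send_rows(
  deltas=[
    {"offset":[0,0,-0.5],"angular":[0,0,0],"hand":42},
    {"offset":[0,0,-1.5],"angular":[0,0,0],"hand":42},
    {"offset":[0,0,-3],"angular":[0,0,0],"hand":42},
    {"offset":[0,0,-5],"angular":[0,0,0],"hand":42},
    {"offset":[0,0,-6],"angular":[0,0,0],"hand":42},
    {"offset":[0,0,-6],"angular":[0,0,0],"hand":0},
  ],
)

```text
time_s: 11.4
position: [0.5707, 0.0585, 0.1774]
ee_rot: [-3.138, -0.011, -0.267]
force: [0.5, 0.5, -0.3]
width: 0.0285
```

```bash
python3 - <<'E'
from h import *
s=st(); f=ctrl.grab_frame("wrist"); save('w5',f["frame"]); 
print(s["position"],s["ee_rot"],s["time_s"],s["force"],s["width"],w2c(s["position"]))
W=cloud(f,Tt(s));C=w2c(W);z=W[...,2]
m=(z>0.05)&(z<0.07)&(C[...,0]<-0.185)&(C[...,0]>-0.23)&(abs(C[...,1]+.0225)<.1)
print('front',m.sum(),np.percentile(C[m],[2,98],axis=0).round(4))
m=(z>0.024)&(z<.045)&(C[...,0]<-0.08)&(C[...,0]>-0.162)&(abs(C[...,1]+.0225)<.068)
print('gouge',m.sum(),np.percentile(C[m],[1,99],axis=0).round(4),np.percentile(z[m],[50,98]))
print(move([*c2w(-.235,-.0225),0.16],s))
E
```

```text
[0.57070036 0.05854326 0.17742051] [-3.13809241 -0.01107069 -0.26744043] 11.4 [ 0.51859129  0.48927079 -0.29046094] 0.028496749283107702 [-0.1183816   0.00398014]
front 2952 [[-0.2052 -0.097 ]
 [-0.1955  0.0557]]
gouge 2704 [[-0.1364 -0.0751]
 [-0.1116  0.0323]] [0.03821695 0.04019237]
[-4.667  1.085  0.641]
```

View pics/w5.png

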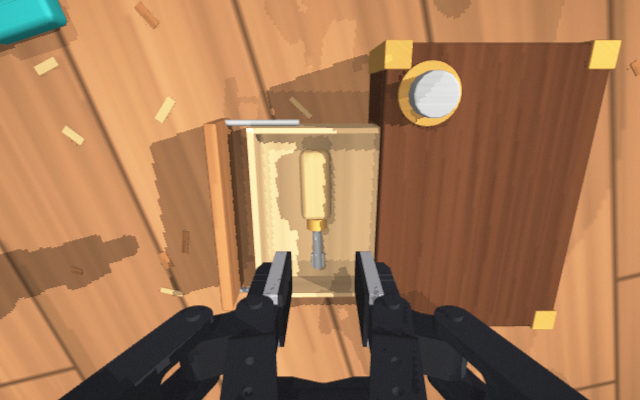

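The gouge lies flat in the tray, with its handle at (315,185) and its blade tip at (318,268). Its top is 40 mm above the bench. While the fingers opened, a finger back brushed the chest or tray at about 18 N, under the limit. I'll turn the shut fingers 90° and go in front of the false front.

```bash
python3 - <<'E'
from h import *
s=st();print(move([*c2w(-.25,-.0225),0.15],s),-np.rad2deg(YAW+np.pi/2-s["ee_rot"][2])/8)
E
```

```text
[-5.198  1.047  0.952] -11.28683134628429
```

Emit:
send_rows(
  deltas=[
    {"offset":[-5.2,1.05,0],"angular":[0,0,-6],"hand":0},
    {"offset":[-5.2,1.05,0],"angular":[0,0,-6],"hand":0},
    {"offset":[-5.2,1.05,0],"angular":[0,0,-6],"hand":0},
    {"offset":[-5.2,1.05,0],"angular":[0,0,-6],"hand":0},
    {"offset":[-5.2,1.05,0.9],"angular":[0,0,-6],"hand":0},
    {"offset":[-5.2,1.05,0.9],"angular":[0,0,-11.29],"hand":0},
    {"offset":[-5.2,1.05,0.9],"angular":[0,0,-11.29],"hand":0},
    {"offset":[-5.2,1.05,0.9],"angular":[0,0,-11.29],"hand":0},
    {"offset":[-5.2,1.05,0.9],"angular":[0,0,-11.29],"hand":0},
    {"offset":[-5.2,1.05,0.9],"angular":[0,0,-11.29],"hand":0},
    {"offset":[-5.2,1.05,0.9],"angular":[0,0,-11.29],"hand":0},
    {"offset":[-5.2,1.05,0.9],"angular":[0,0,-11.29],"hand":0},
  ],
)

```text
time_s: 12.65
position: [0.4336, 0.0666, 0.1484]
ee_rot: [-3.14, 0.0, 1.309]
force: [-0.9, -0.9, -0.2]
width: -0.0001
```

```bash
python3 - <<'E'
from h import *
s=st();print(s["position"],s["ee_rot"],s["force"],w2c(s["position"]),s["width"]);print(move([*c2w(-.25,-.0225),0.038],s),-np.rad2deg(YAW+np.pi/2-s["ee_rot"][2])/8)
f=ctrl.grab_frame("top"); save('top3',f["frame"])
E
```

```text
[0.43355744 0.06657024 0.14841575] [-3.13983432e+00  3.90135904e-04  1.30903707e+00] [-0.91644951 -0.9332344  -0.23491206] [-0.25291448 -0.02383203] -0.00010463872720090137
[0.055 0.124 4.416] 0.004037391206904998
```

View pics/top3.png

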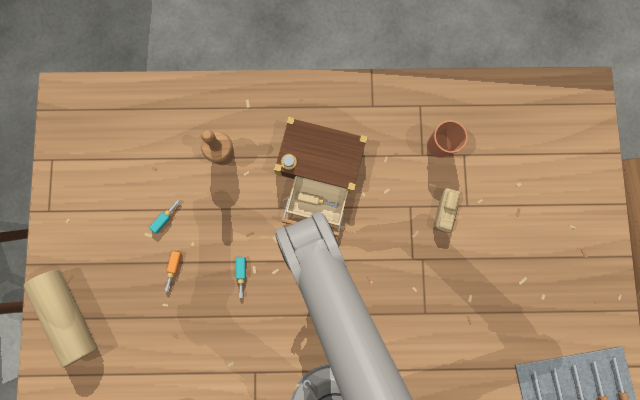

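The gripper is ahead of the false front, and tool +y now points into the chest. Lower, then push.

Emit:
send_rows(
  deltas=[
    {"offset":[0.05,0,2],"angular":[0,0,0],"hand":0},
    {"offset":[0.05,0,3.5],"angular":[0,0,0],"hand":0},
    {"offset":[0.05,0,4.2],"angular":[0,0,0],"hand":0},
    {"offset":[0.05,0,4.4],"angular":[0,0,0],"hand":0},
    {"offset":[0.05,0.6,4.4],"angular":[0,0,0],"hand":0},
    {"offset":[0.05,1.0,4.4],"angular":[0,0,0],"hand":0},
    {"offset":[0.05,1.2,4.4],"angular":[0,0,0],"hand":0},
    {"offset":[0.05,1.4,4.4],"angular":[0,0,0],"hand":0},
    {"offset":[0.05,1.6,4.4],"angular":[0,0,0],"hand":0},
  ],
)

```text
time_s: 13.6
position: [0.4711, 0.0583, 0.0395]
ee_rot: [-3.137, 0.002, 1.309]
force: [-7.0, 2.7, 6.0]
width: 0.0001
```

```bash
python3 - <<'E'
from h import *
s=st();print(s["position"],s["force"],w2c(s["position"]),s["force"][:2]@cx_)
E
```

```text
[0.47106867 0.05827729 0.03952785] [-7.02823549  2.71268415  6.04079285] [-0.21453594 -0.02211369] -7.49126698351947
```

Emit:
send_rows(
  deltas=[
    {"offset":[0,0.15,-0.05],"angular":[0,0,0],"hand":0},
    {"offset":[0,0.35,-0.05],"angular":[0,0,0],"hand":0},
    {"offset":[0,0.55,-0.05],"angular":[0,0,0],"hand":0},
    {"offset":[0,0.75,-0.05],"angular":[0,0,0],"hand":0},
    {"offset":[0,0.95,-0.05],"angular":[0,0,0],"hand":0},
    {"offset":[0,1.15,-0.05],"angular":[0,0,0],"hand":0},
  ],
)

```text
time_s: 14.2
position: [0.4962, 0.0514, 0.0397]
ee_rot: [-3.133, 0.003, 1.31]
force: [-7.2, 2.7, 2.0]
width: -0.0003
```

```bash
python3 - <<'E'
from h import *
s=st();print(s["position"],s["force"],w2c(s["position"]),s["force"][:2]@cx_)
E
```

```text
[0.49624305 0.05137198 0.03969288] [-7.23551947  2.68906656  1.96931369] [-0.18843205 -0.02225444] -7.685335186193478
```

Emit:
send_rows(
  deltas=[
    {"offset":[0,0.2,0],"angular":[0,0,0],"hand":0},
    {"offset":[0,0.4,0],"angular":[0,0,0],"hand":0},
    {"offset":[0,0.6,0],"angular":[0,0,0],"hand":0},
    {"offset":[0,0.8,0],"angular":[0,0,0],"hand":0},
    {"offset":[0,1.0,0],"angular":[0,0,0],"hand":0},
    {"offset":[0,1.2,0],"angular":[0,0,0],"hand":0},
    {"offset":[0,1.35,0],"angular":[0,0,0],"hand":0},
    {"offset":[0,1.5,0],"angular":[0,0,0],"hand":0},
  ],
)

```text
time_s: 15.0
position: [0.5318, 0.0417, 0.0397]
ee_rot: [-3.132, 0.003, 1.31]
force: [-10.1, 1.8, 4.5]
width: 0.0002
```

```bash
python3 - <<'E'
from h import *
s=st();print(s["position"],s["force"],w2c(s["position"]),s["force"][:2]@cx_)
E
```

```text
[0.5318384  0.04168461 0.03968391] [-10.12694008   1.80496043   4.53227187] [-0.15154224 -0.02237965] -10.24857018792888
```

Emit:
send_rows(
  deltas=[
    {"offset":[0,0.15,0],"angular":[0,0,0],"hand":0},
    {"offset":[0,0.3,0],"angular":[0,0,0],"hand":0},
    {"offset":[0,0.45,0],"angular":[0,0,0],"hand":0},
    {"offset":[0,0.6,0],"angular":[0,0,0],"hand":0},
    {"offset":[0,0.75,0],"angular":[0,0,0],"hand":0},
    {"offset":[0,0.9,0],"angular":[0,0,0],"hand":0},
    {"offset":[0,1.0,0],"angular":[0,0,0],"hand":0},
  ],
)

```text
time_s: 15.7
position: [0.5545, 0.0354, 0.0396]
ee_rot: [-3.129, 0.005, 1.31]
force: [-13.2, 2.4, 8.0]
width: -0.0
```

```bash
python3 - <<'E'
from h import *
s=st();print(s["position"],s["force"],w2c(s["position"]),s["force"][:2]@cx_,s["ee_rot"])
E
```

```text
[0.55449392 0.0354373  0.03964482] [-13.17515857   2.4363741    7.95374949] [-0.12804167 -0.0225381 ] -13.356250872072755 [-3.12867112  0.0046815   1.31028384]
```

Emit:
send_rows(
  deltas=[
    {"offset":[0,0.08,-0.03],"angular":[0,0,0],"hand":0},
    {"offset":[0,0.16,-0.05],"angular":[0,0,0],"hand":0},
    {"offset":[0,0.24,-0.07],"angular":[0,0,0],"hand":0},
    {"offset":[0,0.32,-0.07],"angular":[0,0,0],"hand":0},
  ],
)

```text
time_s: 16.1
position: [0.5608, 0.0337, 0.0399]
ee_rot: [-3.126, 0.004, 1.311]
force: [-12.0, 3.3, 0.0]
width: 0.0001
```

```bash
python3 - <<'E'
from h import *
s=st();print(s["position"],s["force"],w2c(s["position"]),s["force"][:2]@cx_,s["ee_rot"])
E
```

```text
[0.56078162 0.03374304 0.03990995] [-11.95452561   3.27918882   0.04202225] [-0.12152971 -0.02254385] -12.395938273133183 [-3.12603096  0.00443633  1.31087837]
```

Emit:
send_rows(
  deltas=[
    {"offset":[0,0.05,0],"angular":[0,0,0],"hand":0},
    {"offset":[0,0.1,0],"angular":[0,0,0],"hand":0},
    {"offset":[0,0.14,0],"angular":[0,0,0],"hand":0},
  ],
)

```text
time_s: 16.4
position: [0.5647, 0.0326, 0.0399]
ee_rot: [-3.127, 0.004, 1.311]
force: [-10.1, 4.1, -1.8]
width: -0.0001
```

```bash
python3 - <<'E'
from h import *
s=st();print(s["position"],s["force"],w2c(s["position"]),s["force"][:2]@cx_,s["ee_rot"])
E
```

```text
[0.56471562 0.03263944 0.03994151] [-10.12163671   4.08210447  -1.84194234] [-0.11744411 -0.0225895 ] -10.833968091685222 [-3.12711055  0.00419464  1.31079022]
```

Emit:
send_rows(
  deltas=[
    {"offset":[0,0.03,0],"angular":[0,0,0],"hand":0},
    {"offset":[0,0.05,0],"angular":[0,0,0],"hand":0},
  ],
)

```text
time_s: 16.6
position: [0.5661, 0.0323, 0.0399]
ee_rot: [-3.127, 0.004, 1.311]
force: [-10.7, 2.7, -2.1]
width: -0.0002
```

```bash
python3 - <<'E'
from h import *
s=st();print(s["position"],s["force"],w2c(s["position"]),s["force"][:2]@cx_,s["ee_rot"])
E
```

```text
[0.56608586 0.03230532 0.03991455] [-10.65827469   2.70923639  -2.09286991] [-0.11603409 -0.02255686] -10.996229088603126 [-3.1273305   0.00402893  1.31065955]
```

Emit:
send_rows(
  deltas=[
    {"offset":[0,0.03,0],"angular":[0,0,0],"hand":0},
    {"offset":[0,0.05,0],"angular":[0,0,0],"hand":0},
  ],
)

```text
time_s: 16.8
position: [0.567, 0.0321, 0.0399]
ee_rot: [-3.127, 0.004, 1.311]
force: [-11.8, 2.9, -0.8]
width: 0.0
```

```bash
python3 - <<'E'
from h import *
s=st();print(s["position"],s["force"],w2c(s["position"]),s["force"][:2]@cx_,s["ee_rot"])
f=ctrl.grab_frame("wrist"); save('w6',f["frame"])
W=cloud(f,Tt(s));C=w2c(W);z=W[...,2]
m=(abs(z-.09)<.008)&(np.hypot(C[...,0]+.045,C[...,1]-.0775)<.011); print('plunger z',m.sum(),np.median(z[m]))
m=(abs(z-.075)<.006)&(abs(C[...,0]-.0)<.05)&(abs(C[...,1])<.1); print('top z',m.sum(),np.median(z[m]))
E
```

```text
[0.56700004 0.03205684 0.03988042] [-11.84881236   2.94618202  -0.799094  ] [-0.11508675 -0.02255977] -12.207484544581016 [-3.12668083  0.00414967  1.31064105]
plunger z 0 nan
top z 0 nan
  return _methods._mean(a, axis=axis, dtype=dtype,
  ret = ret.dtype.type(ret / rcount)
```

View pics/w6.png

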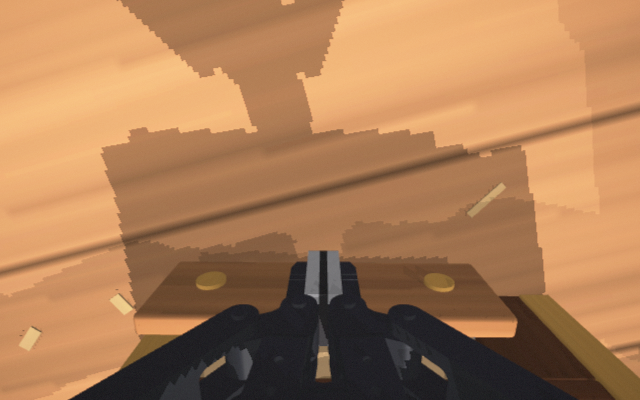

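The false front is at rows 262-335, pushed squarely near its middle. The plunger is out of view. I'll keep pushing gently.

Emit:
send_rows(
  deltas=[
    {"offset":[0,0.03,0],"angular":[0,0,0],"hand":0},
    {"offset":[0,0.04,0],"angular":[0,0,0],"hand":0},
  ],
)

```text
time_s: 17.05
position: [0.567, 0.0321, 0.0399]
ee_rot: [-3.125, 0.005, 1.311]
force: [-14.2, 4.3, 0.8]
width: -0.0001
```

```bash
python3 - <<'E'
from h import *
s=st();print(s["force"],w2c(s["position"]),s["force"][:2]@cx_)
f=ctrl.grab_frame("scene"); W=cloud(f);z=W[...,2];C=w2c(W); save('s6',cv2.resize(f["frame"][180:280,235:345],None,fx=5,fy=5))
m=(np.hypot(C[...,0]+.045,C[...,1]-.0775)<.012)&(z>.083); print('plunger z',m.sum(),np.median(z[m]))
E
```

```text
[-14.22231277   4.30249907   0.80105961] [-0.1150898  -0.02256194] -14.851514532978664
plunger z 47 0.09335791933521442
```

Motion has stopped at the hard stop with force rising, and the plunger is back at 93 mm, so the latch has caught. I'll back off slowly.

Emit:
send_rows(
  deltas=[
    {"offset":[0,-0.06,0],"angular":[0,0,0],"hand":0},
    {"offset":[0,-0.12,0],"angular":[0,0,0],"hand":0},
    {"offset":[0,-0.2,0],"angular":[0,0,0],"hand":0},
    {"offset":[0,-0.3,0],"angular":[0,0,0],"hand":0},
    {"offset":[0,-0.4,0],"angular":[0,0,0],"hand":0},
  ],
)

```text
time_s: 17.6
position: [0.5653, 0.033, 0.0421]
ee_rot: [-3.14, 0.001, 1.31]
force: [-0.3, 0.9, -0.8]
width: 0.0002
```

```bash
python3 - <<'E'
from h import *
s=st();print(s["force"],w2c(s["position"]),s["force"][:2]@cx_)
E
```

```text
[-0.28540369  0.88608066 -0.78144986] [-0.11700507 -0.02212824] -0.5054227411825299
```

No contact force now and the tray is staying shut. I'll retreat clear and look.

Emit:
send_rows(
  deltas=[
    {"offset":[0,-1,0],"angular":[0,0,0],"hand":0},
    {"offset":[0,-3,0],"angular":[0,0,0],"hand":0},
    {"offset":[0,-4.5,-1],"angular":[0,0,0],"hand":0},
    {"offset":[0,-4.5,-3],"angular":[0,0,0],"hand":0},
    {"offset":[0,-4.5,-5],"angular":[0,0,0],"hand":0},
    {"offset":[0,-4.5,-7],"angular":[0,0,0],"hand":0},
    {"offset":[0,-4.5,-7],"angular":[0,0,0],"hand":0},
  ],
)

```text
time_s: 18.3
position: [0.4636, 0.0633, 0.2254]
ee_rot: [3.124, -0.004, 1.309]
force: [0.4, -0.6, -0.2]
width: 0.0002
```

```bash
python3 - <<'E'
from h import *
s=st();print(s["position"],s["force"],s["time_s"])
f=ctrl.grab_frame("top"); W=cloud(f);z=W[...,2];C=w2c(W); save('top7',f["frame"])
m=(z>0.05)&(z<0.068)&(C[...,0]<-0.078)&(C[...,0]>-0.23)&(abs(C[...,1]+0.0225)<0.08)
print('front',m.sum(),np.percentile(C[m][:,0],[2,10,50,90,98]).round(4))
m=(np.hypot(C[...,0]+.045,C[...,1]-.0775)<.011)&(z>.08); print('plunger z',m.sum(),np.median(z[m]))
for n,(v0,v1,u0,u1) in dict(mallet=(120,175,190,245),pot=(115,165,425,475),carv=(185,235,430,465)).items():
    w=W[v0:v1,u0:u1].reshape(-1,3); w=w[w[:,2]>0.03]; print(n,w.min(0),w.max(0))
E
```

```text
[0.46357082 0.06333982 0.22535539] [ 0.37725545 -0.60067741 -0.23289396] 18.3
front 221 [-0.105  -0.1044 -0.1005 -0.0959 -0.0952]
plunger z 51 0.09387120254024227
mallet [0.65968993 0.26045601 0.03004533] [0.7411629  0.34364064 0.21503732]
pot [ 0.67620229 -0.36747917  0.03005293] [ 0.7648225  -0.27766054  0.10566982]
carv [ 0.47064055 -0.36227345  0.03006874] [ 0.59054757 -0.29197634  0.05686388]
```

View pics/top7.png

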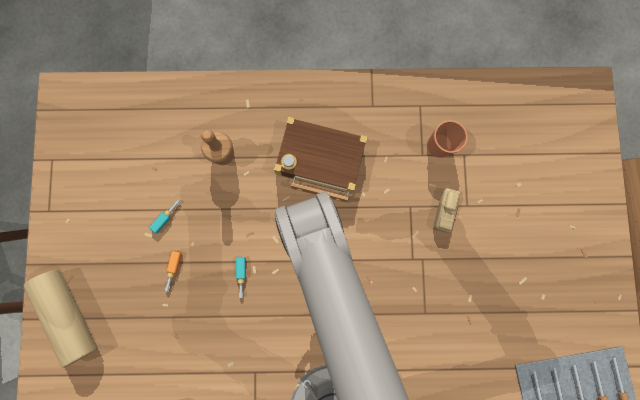

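The tray is shut, with the false front at -0.105 as at the start (u 292-350, v 180-196). The plunger is at rest, the arm is clear, and the other things haven't moved. I'll hand it in.

```bash
python3 -c "
from h import *
print(ctrl.finish_job())"
```

```text
the job is handed in; nothing more can be done
None
```

The job is done and handed in at about 18 s. I pressed the plunger and the tray sprang out about 99 mm. I laid the pale gouge flat across the tray, then pushed the false front in until the latch caught and backed away.

- **Tray and latch:** at the last look the false front was back where it started, 105 mm ahead of the chest's centre. The plunger was at rest (93.9 mm), and the tray had stayed shut for about a second with nothing touching it.
- **Gouge:** in the open tray it lay flat with its top at 40 mm, well inside the walls. I can't see it now the tray is shut.
- **Other things:** the mallet and pot measured within 2 mm of where they started. The carving measured within 3 mm, about as well as the camera can tell.
- **Forces:** the highest forces I read were about 9–10 N pressing and 16 N pushing in. The force is only read at the end of each call, so brief peaks in between would not show.
- **One contact I did not plan:** as the fingers opened in the tray, one pressed against something, probably the chest front or the tray wall, at about 18 N. That is below the 25 N limit.

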